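# Load two tins into the nests that give

### The arm

A 6-joint arm with a two-finger parallel gripper is mounted at the origin on a cart in front of the work surface, level with it; the furniture and walls round the work are solid. World frame = base frame: x ahead of the robot, y to its left, z up, the work surface at z = 0. Lengths are in m, angles in rad, forces in N, time in s.
With the tool pointing down it reaches from about 0.15 to 0.775 m from the base axis. Payload 6.1 kg.
Tool frame: the origin (TCP) lies midway between the tips of the shut fingers; the grasp point (between the pads) lies 19 mm behind it; z points along the fingers, y is the line along which they close (so a half turn about z gives the same grasp; the last joint's range is limited). The gripper opens to 85 mm and grips with 20 to 120 N. Pads are 22 mm wide; open, the fingers measure 114 mm over their backs; the gripper's body (76 mm by 85 mm) begins 54 mm behind the grasp point. The pads swing forward as they close: fully open they stand 13 mm farther back than shut.
Start: joints at [1.316, 0.126, -0.04, 1.405, 0, 1.571], TCP at [0.132, 0.508, 0.231] pointing down, gripper open.
Joint ranges: [-2.72, 2.72], [-0.95, 1.95], [-1.27, 1.35], [-1.78, 2.02], [-1.46, 1.47], [-3.14, 3.14]. Speed limits (rad/s): [2.39, 2.39, 3.01, 3.14, 3.14, 3.14].

### API

Orientations are given as a unit quaternion [x, y, z, w].
In Python, from station import r gives the robot as it stands.
- The arm moves only by the tool step_arm, never from a script. Its argument "plan" is one flat list of numbers, 7 for each row, row after row: the turn, a rotation vector about the world's x, y, z in rad, then the shift along the world's x, y, z in cm, then the finger opening in cm, from 0 to 8.54. In form: [ax, ay, az, tx, ty, tz, fingers, ax, ay, az, tx, ty, tz, fingers, ...]. A call has 1 to 12 rows; each row shifts and turns the commanded pose from where the row before left it; what a row does not reach is not made up. A row lasts 1/12 s, in which the tool goes at most 41.7 mm and 7.16 degrees, less where a joint would pass 70% of its speed; a pose out of reach is approached as far as the arm can. A call is refused whole if a number of a shift passes 4.17 or a number of a turn 0.125, either way. A call with a gripper value outside its range is refused whole. The fingers move at their own pace and stop on an object; the grip force is fixed at half the most. Time passes only in rows, so rows that do not move let the fingers close. It gives the time, the measured TCP pose, the force, the opening and the grip force at its end, in the units of the state.
- r.read_state(): the state, without advancing time (a new reading comes with each control period).
- r.grab_frame(name): name is "side" or "top"; returns (picture, depth): 420x560x3 uint8, blue, green, red; 420x560 float32, m along the optical axis (not along the pixel's ray), 0 where there is no reading.
- r.camera_info(name): a dict with "intrinsics" (3x3 intrinsics, pixels), "T" (4x4, takes a point from camera to world coordinates). Camera axes: x right, y down, z forward; pixel columns grow to the right and rows downward; lengths in m; the calibration is good to about 2 mm. A picture is of the moment at which its call begins. camera_info takes no time and is no camera call.
- r.close_job(): hands the job in; it is judged then, once.
The state is a dict: "time_s": time; "joint_pos": joint angles; "joint_velocities": joint speeds; "joint_torque": joint torques, N m; "eef_pos": TCP position; "orientation": TCP orientation; "force": force on the tool from outside, world axes, zero at the start; "moment": the same for the moment, N m; "opening": finger opening in m; "grasp_force": force on a finger pad.
Only numpy, scipy, OpenCV 4.12 (cv2) and the standard library are available. Lean on these libraries where they do the work, as an engineer would, in place of code of your own. Each camera call takes 0.05 s, during which the arm holds its last target. There are 200 camera calls.

### The job

Load the two grease tins into the carrier, one in each of its two working nests: a working nest's floor sinks when you press on it, while the other two are packed solid underneath and can be told only by feel. Slide the tins over the deck without lifting them, press no harder than it needs, and leave each tin sunk in its nest, upright and let go. Leave the tools and bolt round about alone.

Things in the scene. Friction and masses are not known exactly. Their poses are not given: they have to be found in the camera images.
- carrier: Heavy fixed grey metal tin carrier, 204 x 353 x 44 mm (lip 49). Origin: on its underside, 90 mm behind the near edge; x points away from the robot, y along the row of nests. Deck 44 mm up. Near part (local x -90 to +20 mm): plain loading deck, open at the near edge. Far part: four round nests at local x +60, y +123, +41, -41, -123 mm. A lip 5 mm high along the far edge and both ends.
- nest_0 (a point): Centre of the far left (+y end) nest, at deck level; axes as the carrier's. The nest is a 75 mm round hole; its movable steel floor, 72 mm across, starts 1 mm below the deck. The other nests look the same.
- nest_1 (a point): Centre of the second from the left (+y end) nest, at deck level; axes as the carrier's. In a working nest the floor yields to about 6 N, slides 16 mm straight down to a stop and stays there by friction; a tin's weight alone does not move it.
- nest_2 (a point): Centre of the third from the left (+y end) nest, at deck level; axes as the carrier's. In two of the four nests, different at each start, a packing disc hidden under the floor stops it after 1 mm.
- nest_3 (a point): Centre of the far right (-y end) nest, at deck level; axes as the carrier's. Touched at 20 mm/s, a force stop of 10 to 15 N tells a working floor from a packed one; stay below 70 N on carrier and tins, knocks included.
- tin_a: Closed round grease tin, 67 mm in diameter (65 mm below the lid's rim, which starts 27 mm up), 38 mm high, about 0.11 to 0.23 kg, standing on the left (+y) half of the loading deck. Origin: centre of its underside, z up its axis. Home in a nest, its underside is about 17 mm below the deck and its lid about 21 mm above it.
- tin_b: Closed round grease tin, 67 mm in diameter (65 mm below the lid's rim, which starts 27 mm up), 38 mm high, about 0.11 to 0.23 kg, standing on the right (-y) half of the loading deck. Origin: centre of its underside, z up its axis. Home in a nest, its underside is about 17 mm below the deck and its lid about 21 mm above it.
- drift: Bystander: hexagonal brass drift, 111 mm long, 14 mm thick, lying on the bench beyond the carrier. Origin: centre of its underside.
- bolt: Bystander: brass-coloured bolt, 71 mm long, lying on the blue cart to the right of the carrier. Origin: centre of its underside.
- spanner_1: Bystander: steel ring spanner, 176 mm long, 10 mm thick, lying on the blue cart to the right of the carrier. Origin: centre of its underside.
There are look-alikes about, which are no part of the job. Leave any green or purple look-alike of the tin_b alone.

How it is judged:
At the end, for the whole second after the job is handed in: Both tins stand upright (within 0.08 rad) and at rest, each sunk in a nest of its own: its axis within 8 mm of the nest's centre and its underside more than 12 mm below the deck (((horizontal distance between tin_a and nest_0 below 0.008 m and z of tin_a in the frame of nest_0 below -0.012 m) or (horizontal distance between tin_a and nest_1 below 0.008 m and z of tin_a in the frame of nest_1 below -0.012 m) or (horizontal distance between tin_a and nest_2 below 0.008 m and z of tin_a in the frame of nest_2 below -0.012 m) or (horizontal distance between tin_a and nest_3 below 0.008 m and z of tin_a in the frame of nest_3 below -0.012 m)) and angle between each of tin_a, tin_b's own z axis and vertical below 0.08 rad and linear speed of each of tin_a, tin_b below 0.02 m/s and ((horizontal distance between tin_b and nest_0 below 0.008 m and z of tin_b in the frame of nest_0 below -0.012 m) or (horizontal distance between tin_b and nest_1 below 0.008 m and z of tin_b in the frame of nest_1 below -0.012 m) or (horizontal distance between tin_b and nest_2 below 0.008 m and z of tin_b in the frame of nest_2 below -0.012 m) or (horizontal distance between tin_b and nest_3 below 0.008 m and z of tin_b in the frame of nest_3 below -0.012 m))); the robot touches nothing.
It fails at once if a tin is lifted: its underside more than 15 mm above the deck (z of any of tin_a, tin_b in the frame of nest_0 above 0.015 m).
It fails at once if a tin is tipped by more than 0.9 rad or falls off the carrier (angle between any of tin_a, tin_b's own z axis and vertical above 0.9 rad or z of any of tin_a, tin_b in the frame of nest_0 below -0.04 m).
It fails at once if the robot presses on the carrier or on a tin with more than 70 N (contact force between any of the arm, the fingers and carrier above 70 N or contact force between any of the arm, the fingers and tin_a above 70 N or contact force between any of the arm, the fingers and tin_b above 70 N).
It fails at once if a bystander (drift, bolt or spanner) is moved by more than 20 mm (distance of any of drift, bolt, spanner_1 from where it was at the start of the episode above 0.02 m).
It also fails if it takes over 69 s, if anything falls off the work surface, if the arm or the gripper's body presses on something with over 40 N, if the wrist force passes 120 N, or if a joint passes its speed limit or range.

## Working session

There is one attempt and no reset: what is moved stays moved. The work goes in short steps, Python scripts to look and compute and a tool call to move; the robot and the scene stay as the last step left them, time stands still between calls to the robot, and variables do not carry over. Pictures are saved under pics/ and viewed, at most 10 in all, crops included, and the job is handed in when it is done.

Besides the shell and the picture viewer there is one more tool, called after "Call:" as name(argument=value, ...) on one line, values as JSON. step_arm: Moves the arm, as the interface text tells. Its arguments: {"type":"object","properties":{"plan":{"type":"array"}},"required":["plan"]}

```bash
mkdir -p pics; ls; python3 - <<'E'
from station import r
import cv2,numpy as np
np.set_printoptions(precision=4,suppress=True)
for n in("top","side"):
    im,d=r.grab_frame(n); cv2.imwrite(f"pics/{n}0.png",im); np.savez(f"{n}0.npz",im=im,d=d)
    c=r.camera_info(n); print(n,c["intrinsics"],c["T"])
print(r.read_state())
E
```

```text
pics
top [[459.2722   0.     278.1538]
 [  0.     459.2722 209.945 ]
 [  0.       0.       1.    ]] [[-0.0219 -0.992   0.1244  0.4035]
 [-0.9998  0.0217 -0.003   0.2032]
 [ 0.0003 -0.1244 -0.9922  1.249 ]
 [ 0.      0.      0.      1.    ]]
side [[525.8552   0.     271.1684]
 [  0.     525.8552 210.1679]
 [  0.       0.       1.    ]] [[-0.9796 -0.091   0.1794  0.2499]
 [-0.2002  0.5267 -0.8261  1.6315]
 [-0.0193 -0.8451 -0.5342  0.9886]
 [ 0.      0.      0.      1.    ]]
{'time_s': 0.1, 'joint_pos': array([ 1.316 ,  0.1263, -0.0405,  1.4054,  0.    ,  1.5708]), 'joint_velocities': array([ 0.0012, -0.0006,  0.0022,  0.0012,  0.0006,  0.0001]), 'joint_torque': array([  0.0028, -43.6905,  35.3605,   0.0138,   0.0001,   0.    ]), 'eef_pos': array([0.1322, 0.5077, 0.2306]), 'orientation': array([ 0.127 ,  0.9919, -0.0007, -0.0001]), 'force': array([-0.4066, -0.1252,  0.368 ]), 'moment': array([ 0.0521,  0.016 , -0.0686]), 'grasp_force': 0.0, 'opening': 0.08517520545399773}
```

View pics/top0.png

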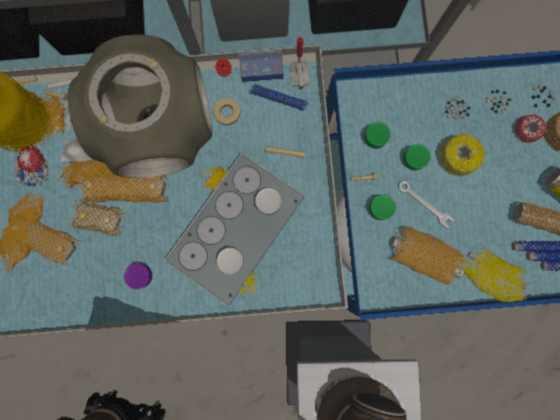

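View pics/side0.png

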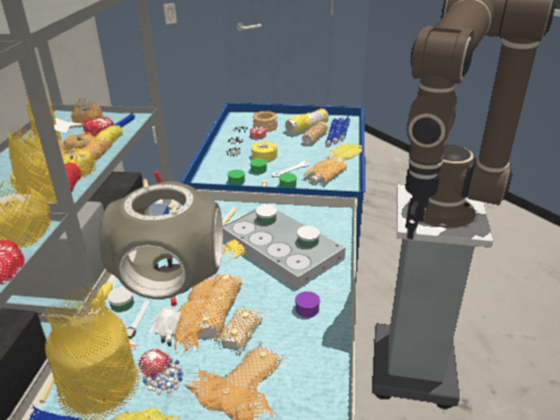

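The top view shows the grey carrier with four nests at about (247,181), (229,206), (211,230) and (193,256), and white-lidded tins at (229,261) and (267,201). The purple tin at (138,275), the green ones on the cart, and a white one on the bench in the side view at (120,298) are look-alikes. Local +y runs toward image lower-left, so nest_0 is at (193,256), tin_a at (229,261) and tin_b at (267,201). I'll confirm with a crop and measure.

```bash
cat > h.py <<'E'
import cv2,numpy as np
np.set_printoptions(precision=4,suppress=True)
def cast(r,n,uv,z):
    c=r.camera_info(n);K,T=np.array(c["intrinsics"]),np.array(c["T"])
    d=T[:3,:3]@np.linalg.solve(K,[uv[0],uv[1],1.]);o=T[:3,3]
    return (o+d*(z-o[2])/d[2])[:2]
def blobs(mask,lo,hi):
    out=[]
    for c in cv2.findContours(mask,cv2.RETR_LIST,cv2.CHAIN_APPROX_NONE)[0]:
        a=cv2.contourArea(c)
        if lo<a<hi and len(c)>=5: out.append((a,)+cv2.fitEllipse(c))
    return out
E
python3 - <<'E'
from station import r
from h import *
boxes={"top":(150,140,320,320),"side":(215,190,360,300)}
pp=[]
for n,(x0,y0,x1,y1) in boxes.items():
    im=np.load(f"{n}0.npz")["im"]; c=im[y0:y1,x0:x1]; g=cv2.cvtColor(c,cv2.COLOR_BGR2GRAY)
    pp.append(cv2.resize(c,None,fx=(2.3 if n=="top" else 2.7),fy=(2.3 if n=="top" else 2.7),interpolation=cv2.INTER_CUBIC))
    hsv=cv2.cvtColor(c,cv2.COLOR_BGR2HSV)
    up=cv2.resize(g,None,fx=4,fy=4,interpolation=cv2.INTER_CUBIC)
    for th in(145,185):
        m=(up>th).astype(np.uint8)
        for a,ce,ax,an in blobs(m,2500,16000):
            uv=((ce[0]+.5)/4-.5+x0,(ce[1]+.5)/4-.5+y0)
            print(n,th,int(a),np.array(uv),np.array(ax)/4,"z.043",cast(r,n,uv,.043),"z.082",cast(r,n,uv,.082))
H=max(p.shape[0] for p in pp)
o=np.hstack([cv2.copyMakeBorder(p,0,H-p.shape[0],0,0,cv2.BORDER_CONSTANT) for p in pp]);print(o.shape)
cv2.imwrite("pics/crop0.png",o)
E
```

```text
top 145 7275 [228.8965 260.1486] [23.545  24.6446] z.043 [0.4255 0.3309] z.082 [0.4248 0.3268]
top 145 6912 [267.5589 199.8352] [23.022  24.0393] z.043 [0.5824 0.227 ] z.082 [0.5766 0.2262]
side 145 3704 [306.0995 242.5611] [13.2995 26.2115] z.043 [0.4249 0.3327] z.082 [0.4177 0.3862]
side 145 3416 [264.4547 219.9358] [12.7027 24.84  ] z.043 [0.5772 0.2314] z.082 [0.5637 0.2891]
side 145 2838 [354.3793 232.7405] [ 3.7123 87.8584] z.043 [0.2837 0.2544] z.082 [0.2823 0.3112]
side 185 4523 [297.5694 261.7222] [15.3748 23.4818] z.043 [0.4355 0.4311] z.082 [0.4278 0.4806]
side 185 4059 [278.4116 249.6195] [14.2032 22.7953] z.043 [0.5015 0.3829] z.082 [0.4911 0.4344]
side 185 3731 [260.2654 238.3058] [13.4641 22.1129] z.043 [0.5681 0.3351] z.082 [0.555  0.3885]
side 185 3540 [243.2895 227.6982] [13.1494 21.5942] z.043 [0.6345 0.2873] z.082 [0.6186 0.3427]
(414, 783, 3)
```

View pics/crop0.png

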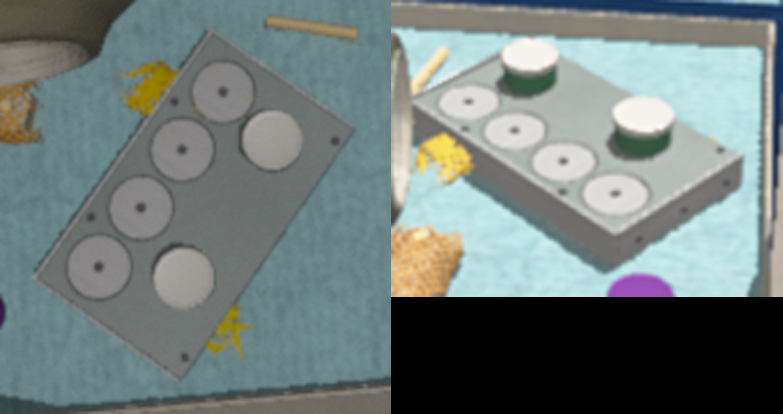

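The crop confirms it: two white-lidded dark green tins stand on the deck, one on each half, and all four nests are empty. I'll refine the top-view centres.

```bash
python3 - <<'E'
from station import r
from h import *
boxes={"top":(150,140,320,320),"side":(215,190,360,300)}
for n,(x0,y0,x1,y1) in boxes.items():
    im=np.load(f"{n}0.npz")["im"]; d=np.load(f"{n}0.npz")["d"]; c=im[y0:y1,x0:x1]
    g=cv2.cvtColor(c,cv2.COLOR_BGR2GRAY)
    up=cv2.resize(g,None,fx=4,fy=4,interpolation=cv2.INTER_CUBIC)
    for th in ((115,120,125,130,135) if n=="top" else (205,215,225)):
        m=(up>th).astype(np.uint8)
        for a,ce,ax,an in blobs(m,2500,16000):
            if max(ax)>150: continue
            uv=((ce[0]+.5)/4-.5+x0,(ce[1]+.5)/4-.5+y0)
            print(n,th,int(a),np.array(uv),np.array(ax)/4,"z.043",cast(r,n,uv,.043),"z.082",cast(r,n,uv,.082))
E
```

```text
top 115 8758 [192.5896 255.6226] [26.1488 26.675 ] z.043 [0.4393 0.4257] z.082 [0.4382 0.4185]
top 115 8578 [210.832  229.9945] [25.9078 26.3595] z.043 [0.5054 0.3778] z.082 [0.5021 0.3722]
top 115 8372 [228.7862 204.7089] [25.6817 25.9572] z.043 [0.5716 0.33  ] z.082 [0.5661 0.3259]
top 115 8556 [268.3203 200.1191] [25.7745 26.4731] z.043 [0.5816 0.225 ] z.082 [0.5758 0.2243]
top 115 8145 [246.4489 179.6877] [25.2988 25.6457] z.043 [0.6379 0.2823] z.082 [0.6304 0.2797]
top 120 8803 [229.3633 260.8476] [25.9682 27.008 ] z.043 [0.4236 0.3297] z.082 [0.423  0.3256]
top 120 8523 [192.585  255.6586] [25.7678 26.3424] z.043 [0.4392 0.4257] z.082 [0.4381 0.4185]
top 120 8327 [210.8288 230.0102] [25.4965 26.0062] z.043 [0.5054 0.3778] z.082 [0.5021 0.3722]
top 120 8097 [228.7919 204.7304] [25.217  25.5625] z.043 [0.5715 0.33  ] z.082 [0.5661 0.3259]
top 120 8291 [268.1875 200.1349] [25.4746 25.9352] z.043 [0.5815 0.2253] z.082 [0.5758 0.2246]
top 120 7862 [246.4575 179.6991] [24.8053 25.2358] z.043 [0.6379 0.2823] z.082 [0.6303 0.2797]
top 125 8538 [229.3641 260.7066] [25.6912 26.4654] z.04
[... 2103 characters left out ...]
.4302] z.082 [0.4281 0.4797]
side 215 3101 [278.306  249.5962] [11.6406 21.2805] z.043 [0.5018 0.3829] z.082 [0.4915 0.4344]
side 215 2776 [260.2488 238.2366] [10.8834 20.3777] z.043 [0.5682 0.3347] z.082 [0.5551 0.3882]
side 215 2561 [243.2412 227.534 ] [10.3579 19.7952] z.043 [0.6349 0.2864] z.082 [0.619  0.3418]
side 215 4292 [309.3889 229.125 ] [17.8894 23.908 ] z.043 [0.4252 0.2588] z.082 [0.4179 0.3154]
side 215 3364 [267.4281 209.1202] [11.312  26.0536] z.043 [0.5813 0.1647] z.082 [0.5676 0.2252]
side 225 3394 [308.2901 231.5867] [12.5904 21.5752] z.043 [0.4267 0.273 ] z.082 [0.4194 0.329 ]
side 225 2840 [266.2037 209.3878] [11.2348 20.3815] z.043 [0.585  0.1671] z.082 [0.5712 0.2275]
```

Call:
step_arm(plan=[0,0,0,3.0,-0.8,-1.5,0,0,0,0,3.0,-0.8,-1.5,0,0,0,0,3.0,-0.8,-1.5,0,0,0,0,3.0,-0.8,-1.5,0,0,0,0,3.0,-0.8,-1.5,0,0,0,0,3.0,-0.8,-1.5,0,0,0,0,3.0,-0.8,-1.5,0,0,0,0,3.0,-0.8,-1.5,0,0,0,0,3.0,-0.8,-1.5,0,0,0,0,3.0,-0.8,-1.5,0,0,0,0,0.5,0,-1,0,0,0,0,0,0,0,0])

```text
time_s: 1.1
eef_pos: [0.4379, 0.4261, 0.068]
orientation: [0.129, 0.992, -0.002, -0.001]
force: [-0.7, -0.4, 0.5]
opening: 0.0001
grasp_force: 0.0
```

Call:
step_arm(plan=[0,0,0,0,0,-0.5,0,0,0,0,0,0,-0.5,0,0,0,0,0,0,-0.5,0,0,0,0,0,0,-0.4,0,0,0,0,0,0,-0.17,0,0,0,0,0,0,-0.17,0,0,0,0,0,0,-0.17,0,0,0,0,0,0,-0.17,0])

```text
time_s: 1.77
eef_pos: [0.4373, 0.4283, 0.0457]
orientation: [0.127, 0.992, 0.0, 0.0]
force: [-1.4, 0.5, 0.9]
opening: 0.0004
grasp_force: 0.0
```

Call:
step_arm(plan=[0,0,0,0,0,-0.17,0,0,0,0,0,0,-0.17,0])

```text
time_s: 1.93
eef_pos: [0.4374, 0.4281, 0.0421]
orientation: [0.127, 0.992, 0.0, 0.0]
force: [0.3, 0.6, -0.2]
opening: -0.0
grasp_force: 0.0
```

Call:
step_arm(plan=[0,0,0,0,0,-0.17,0,0,0,0,0,0,-0.17,0])

```text
time_s: 2.1
eef_pos: [0.4374, 0.4281, 0.0394]
orientation: [0.127, 0.992, 0.0, 0.0]
force: [-5.2, -5.3, 19.4]
opening: -0.0
grasp_force: 9.4
```

Call:
step_arm(plan=[0,0,0,0,0,0,0])

```text
time_s: 2.18
eef_pos: [0.4374, 0.4281, 0.0395]
orientation: [0.127, 0.992, 0.0, 0.0]
force: [-1.5, -2.3, 5.1]
opening: -0.0
grasp_force: 3.0
```

Call:
step_arm(plan=[0,0,0,0,0,-0.17,0])

```text
time_s: 2.27
eef_pos: [0.4375, 0.4282, 0.0394]
orientation: [0.127, 0.992, 0.001, 0.0]
force: [-7.3, -6.6, 28.3]
opening: 0.0
grasp_force: 13.9
```

Nest_0 is packed: the force rose to 28 N with no travel. Next is nest_1.

Call:
step_arm(plan=[0,0,0,0,0,1.2,0,0,0,0,2.2,-1.6,0,0,0,0,0,2.2,-1.6,0,0,0,0,0,2.2,-1.6,0,0,0,0,0,0,0,0,0,0,0,0,0,0,-0.17,0,0,0,0,0,0,-0.17,0,0,0,0,0,0,-0.17,0,0,0,0,0,0,-0.17,0,0,0,0,0,0,-0.17,0])

```text
time_s: 3.1
eef_pos: [0.5026, 0.3806, 0.0403]
orientation: [0.126, 0.992, -0.0, -0.0]
force: [-1.3, 0.5, 3.2]
opening: 0.0003
grasp_force: 2.2
```

Call:
step_arm(plan=[0,0,0,0,0,-0.17,0])

```text
time_s: 3.18
eef_pos: [0.5026, 0.3806, 0.0394]
orientation: [0.126, 0.992, 0.0, -0.0]
force: [-6.3, -4.0, 18.2]
opening: -0.0001
grasp_force: 8.9
```

Call:
step_arm(plan=[0,0,0,0,0,-0.1,0])

```text
time_s: 3.27
eef_pos: [0.5026, 0.3806, 0.0394]
orientation: [0.127, 0.992, 0.001, -0.0]
force: [-6.9, -3.6, 17.8]
opening: -0.0
grasp_force: 9.1
```

Call:
step_arm(plan=[0,0,0,0,0,1.1,0,0,0,0,2.2,-1.6,0,0,0,0,0,2.2,-1.6,0,0,0,0,0,2.2,-1.6,0,0,0,0,0,0,0,0,0,0,0,0,0,0,-0.17,0,0,0,0,0,0,-0.17,0,0,0,0,0,0,-0.17,0,0,0,0,0,0,-0.17,0,0,0,0,0,0,-0.17,0,0,0,0,0,0,-0.17,0])

```text
time_s: 4.18
eef_pos: [0.5685, 0.3327, 0.0388]
orientation: [0.127, 0.992, 0.0, -0.0]
force: [-3.5, -0.3, 4.8]
opening: -0.0001
grasp_force: 2.2
```

Call:
step_arm(plan=[0,0,0,0,0,-0.1,0])

```text
time_s: 4.27
eef_pos: [0.5686, 0.3326, 0.0379]
orientation: [0.127, 0.992, 0.0, -0.0]
force: [-3.5, 1.0, 4.9]
opening: 0.0
grasp_force: 2.2
```

Nest_2 is working: the floor slides at about 5 N. So nest_0 and nest_1 are packed and nests 2 and 3 work. Tin_b goes to nest_3 and tin_a to nest_2. I'll go above tin_b with the fingers open and turned along its slide.

Call:
step_arm(plan=[0,0,0,0,0,2.0,0,0,0,0,0,0,3.0,0,0,0,0,0,0,3.0,4,0,0,-0.115,0.1,-2.1,0,8.54,0,0,-0.115,0.1,-2.1,0,8.54,0,0,-0.115,0.1,-2.1,0,8.54,0,0,-0.115,0.1,-2.1,0,8.54,0,0,-0.114,0.1,-2.2,0,8.54,0,0,0,0,0,0,8.54,0,0,0,0,0,0,8.54])

```text
time_s: 5.1
eef_pos: [0.5745, 0.2252, 0.1176]
orientation: [0.403, 0.915, 0.0, 0.0]
force: [-0.3, 0.5, 0.3]
opening: 0.0853
grasp_force: 0.0
```

```bash
python3 - <<'E'
from station import r
from h import *
s=r.read_state(); print(s["eef_pos"],s["orientation"],s["opening"],s["joint_pos"])
q=s["orientation"]; print("heading",np.degrees(2*np.arctan2(q[1],q[0]))-90)
im,d=r.grab_frame("side"); cv2.imwrite("pics/s1.png",cv2.resize(im[150:320,190:390],None,fx=4,fy=3.5,interpolation=cv2.INTER_CUBIC))
E
```

```text
[0.5745 0.2252 0.1176] [0.4029 0.9153 0.0001 0.0001] 0.08529820724771406 [ 0.3736  0.3196 -0.0455  1.2055 -0.      1.2029]
heading 42.48272212423433
```

View pics/s1.png

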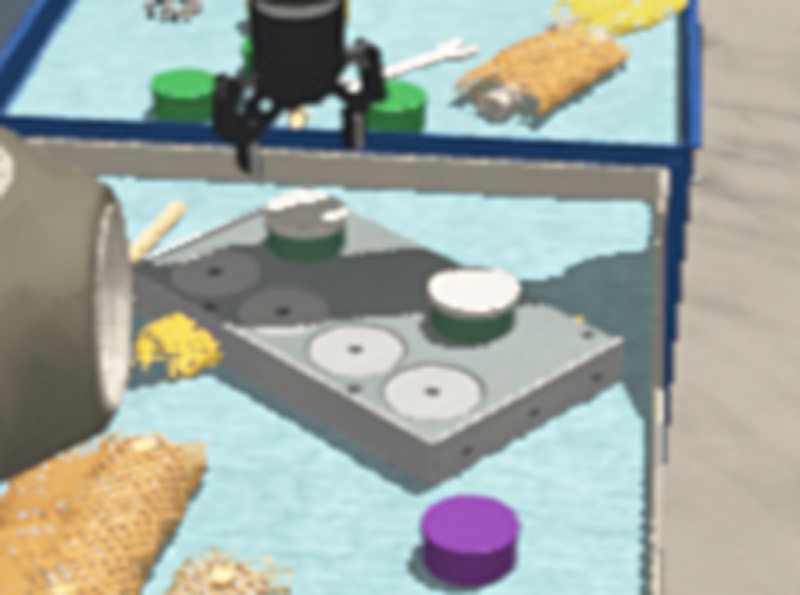

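The fingers straddle tin_b, with tips at crop (245,170) and (355,150) and the lid at (305,215). Going down.

Call:
step_arm(plan=[0,0,0,-0.1,0.1,-1.6,8.54,0,0,0,0,0,-1.6,8.54,0,0,0,0,0,-1.2,8.54,0,0,0,0,0,-0.3,8.54,0,0,0,0,0,-0.3,8.54,0,0,0,0,0,-0.3,8.54,0,0,0,0,0,-0.3,8.54,0,0,0,0,0,-0.2,8.54])

```text
time_s: 5.82
eef_pos: [0.5737, 0.2273, 0.0599]
orientation: [0.403, 0.915, 0.0, 0.0]
force: [0.6, 0.4, -0.4]
opening: 0.0853
grasp_force: 0.0
```

Call:
step_arm(plan=[0,0,0,0,0,-0.4,8.54,0,0,0,0,0,-0.4,8.54,0,0,0,0,0,-0.4,8.54,0,0,0,0,0,-0.2,8.54,0,0,0,0,0,0,7.6,0,0,0,0,0,0,7.3,0,0,0,0,0,0,7.1,0,0,0,0,0,0,6.9,0,0,0,0,0,0,6.9,0,0,0,0,0,0,6.9])

```text
time_s: 6.65
eef_pos: [0.5734, 0.2271, 0.0458]
orientation: [0.403, 0.915, 0.0, 0.0]
force: [-0.1, -0.1, 0.4]
opening: 0.0692
grasp_force: 0.0
```

Call:
step_arm(plan=[0,0,0,0.3,0.27,0,6.9,0,0,0,0.3,0.27,0,6.9,0,0,0,0.3,0.27,0,6.9,0,0,0,0.3,0.27,0,6.9,0,0,0,0.3,0.27,0,6.9,0,0,0,0.3,0.27,0,6.9,0,0,0,0.3,0.27,0,6.9,0,0,0,0.3,0.27,0,6.9,0,0,0,0.3,0.27,0,6.9,0,0,0,0.3,0.27,0,6.9])

```text
time_s: 7.48
eef_pos: [0.6036, 0.2543, 0.0456]
orientation: [0.403, 0.915, -0.0, -0.0]
force: [-1.1, -2.2, 1.2]
opening: 0.069
grasp_force: 1.2
```

Call:
step_arm(plan=[0,0,0,0.3,0.27,0,6.9,0,0,0,0.3,0.27,0,6.9,0,0,0,0.3,0.27,0,6.9,0,0,0,0.3,0.27,0,6.9,0,0,0,0.3,0.27,0,6.9,0,0,0,0.3,0.27,0,6.9,0,0,0,0.3,0.27,0,6.9,0,0,0,0.2,0.18,0,6.9,0,0,0,0.2,0.18,0,6.9])

```text
time_s: 8.23
eef_pos: [0.6286, 0.2768, 0.0453]
orientation: [0.403, 0.915, -0.0, -0.0]
force: [-0.3, -0.8, -1.1]
opening: 0.0688
grasp_force: 0.4
```

Call:
step_arm(plan=[0,0,0,0.2,0.19,0,6.9,0,0,0,0.2,0.19,0,6.9,0,0,0,0.2,0.19,0,6.9,0,0,0,0.2,0.19,0,6.9])

```text
time_s: 8.57
eef_pos: [0.6365, 0.2843, 0.0456]
orientation: [0.403, 0.915, 0.0, 0.0]
force: [-0.5, -0.7, -0.0]
opening: 0.0689
grasp_force: 0.4
```

```bash
cat > look.py <<'E'
import sys
from station import r
from h import *
tag=sys.argv[1]
for n,(x0,y0,x1,y1) in {"top":(150,140,320,320),"side":(215,180,360,300)}.items():
    im,d=r.grab_frame(n); np.savez(f"{n}_{tag}.npz",im=im,d=d)
    cv2.imwrite(f"pics/{n}_{tag}.png",cv2.resize(im[y0:y1,x0:x1],None,fx=3.3,fy=3.3,interpolation=cv2.INTER_CUBIC))
E
python3 look.py b1; python3 -c "
import cv2,numpy as np
a=cv2.imread('pics/top_b1.png');b=cv2.imread('pics/side_b1.png')
a=a[:396,100:420];cv2.imwrite('pics/m1.png',np.hstack([a,b[:396,:478]]))"
```

```text
(no output)
```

View pics/m1.png

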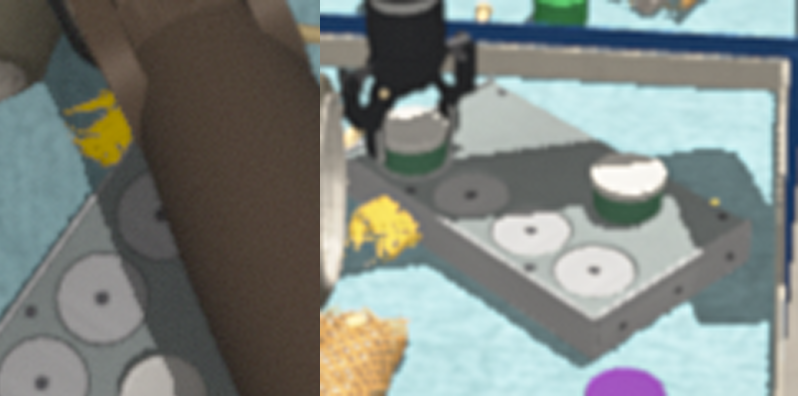

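Tin_b stands over nest_3. I'll let go, go up, and swing over tin_a with the tool turned along its diagonal slide. That also clears the view of nest_3.

Call:
step_arm(plan=[0,0,0,0,0,0,8.54,0,0,0,0,0,0,8.54,0,0,0,0,0,2.5,8.54,0,0,0,0,0,3.0,8.54,0,0,0,0,0,2.0,8.54,0,0,-0.119,-3.6,0.7,0,8.54,0,0,-0.119,-3.6,0.7,0,8.54,0,0,-0.119,-3.6,0.7,0,8.54,0,0,-0.119,-3.6,0.7,0,8.54,0,0,-0.119,-3.6,0.7,0,8.54,0,0,-0.12,-3.5,0.8,0,8.54,0,0,0,0,0,0,8.54])

```text
time_s: 9.67
eef_pos: [0.4159, 0.3274, 0.1211]
orientation: [0.698, 0.716, -0.001, -0.001]
force: [0.4, 0.5, -0.4]
opening: 0.0856
grasp_force: 0.0
```

```bash
python3 look.py b2; python3 - <<'E'
from station import r
from h import *
s=r.read_state(); q=s["orientation"]; print(s["eef_pos"],"heading",np.degrees(2*np.arctan2(q[1],q[0]))-90)
for n,(x0,y0,x1,y1),ths in (("top",(225,155,275,205),(85,95,105,115,125)),("side",(220,200,270,245),(150,170,190,205,215,225))):
    im=np.load(f"{n}_b2.npz")["im"]; up=cv2.resize(cv2.cvtColor(im[y0:y1,x0:x1],cv2.COLOR_BGR2GRAY),None,fx=4,fy=4,interpolation=cv2.INTER_CUBIC)
    for th in ths:
        for a,ce,ax,an in blobs((up>th).astype(np.uint8),2500,12000):
            uv=((ce[0]+.5)/4-.5+x0,(ce[1]+.5)/4-.5+y0)
            print(n,th,int(a),np.array(uv),np.array(ax)/4,"z.081",cast(r,n,uv,.081))
a=cv2.imread('pics/top_b2.png');b=cv2.imread('pics/side_b2.png')
cv2.imwrite('pics/m2.png',np.hstack([a[:396,100:420],b[:396,:478]]))
E
```

```text
[0.4204 0.3276 0.1214] heading 1.7073597785691135
top 105 2999 [232.2716 198.6242] [13.363  20.0986] z.081 [0.5819 0.3169]
top 115 2831 [232.1754 198.7609] [12.9337 19.7727] z.081 [0.5815 0.3171]
top 115 9699 [259.4265 189.0597] [34.3929 36.5538] z.081 [0.6053 0.2467]
top 115 8645 [245.7478 175.9683] [25.653  27.3466] z.081 [0.6404 0.2815]
top 115 5453 [264.4866 161.9686] [17.238  35.7601] z.081 [0.6763 0.2323]
top 125 2647 [232.0988 198.8921] [12.4623 19.396 ] z.081 [0.5812 0.3173]
top 125 8131 [245.5751 176.3941] [25.3536 25.567 ] z.081 [0.6393 0.2819]
top 125 4885 [264.7285 161.6699] [16.6541 33.8649] z.081 [0.6771 0.2317]
side 150 3378 [241.4182 227.7132] [12.7312 25.3862] z.081 [0.6247 0.3423]
side 190 3625 [258.3137 238.951 ] [11.9856 27.8634] z.081 [0.5603 0.3914]
side 190 11227 [237.8218 211.5979] [24.0629 45.6009] z.081 [0.659  0.2546]
side 205 3135 [259.959  238.8991] [11.9703 21.1662] z.081 [0.5556 0.3903]
side 205 9940 [238.7876 211.4267] [23.2615 43.6612] z.081 [0.6562 0.2531]
side 215 2938 [260.0664 238.9186] [11.4987 20.5278] z.081 [0.5552 0.3903]
side 215 4786 [244.7857 213.4975] [17.4853 31.4183] z.081 [0.6341 0.2618]
side 215 2673 [226.721  210.3672] [15.9561 21.2608] z.081 [0.6964 0.2535]
side 225 3069 [242.3946 217.3491] [11.8071 20.8564] z.081 [0.6361 0.2851]
```

View pics/m2.png

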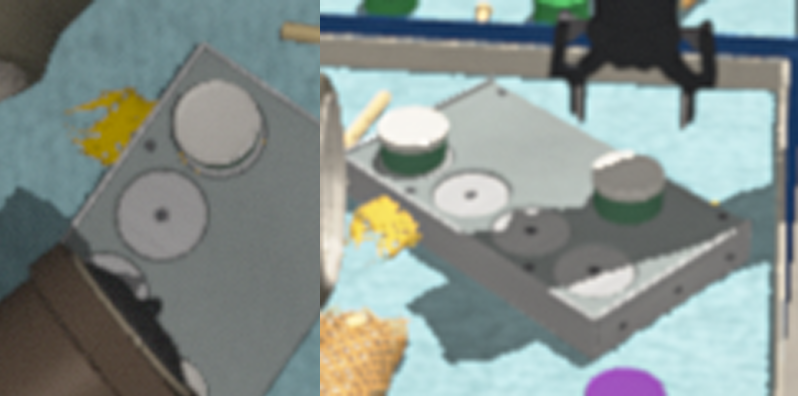

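Tin_b's lid (top view at 245.6,176.4) sits within about 1.5 mm of nest_3's centre. Next, tin_a.

Call:
step_arm(plan=[0,0,0,0.1,0,-1.8,8.54,0,0,0,0,0,-1.7,8.54,0,0,0,0,0,-1.3,8.54,0,0,0,0,0,-0.3,8.54,0,0,0,0,0,-0.3,8.54,0,0,0,0,0,-0.3,8.54,0,0,0,0,0,-0.3,8.54,0,0,0,0,0,-0.2,8.54])

```text
time_s: 10.43
eef_pos: [0.4229, 0.3273, 0.0589]
orientation: [0.698, 0.717, 0.0, 0.0]
force: [-0.2, -0.5, 0.0]
opening: 0.0855
grasp_force: 0.0
```

Call:
step_arm(plan=[0,0,0,0,0,-0.4,8.54,0,0,0,0,0,-0.4,8.54,0,0,0,0,0,-0.4,8.54,0,0,0,0,0,-0.1,8.54,0,0,0,0,0,0,7.6,0,0,0,0,0,0,7.3,0,0,0,0,0,0,7.1,0,0,0,0,0,0,6.9,0,0,0,0,0,0,6.9,0,0,0,0,0,0,6.9])

```text
time_s: 11.27
eef_pos: [0.4222, 0.3272, 0.0457]
orientation: [0.697, 0.717, 0.0, -0.0]
force: [-1.3, 0.1, 0.9]
opening: 0.0691
grasp_force: 0.7
```

Call:
step_arm(plan=[0,0,0,0.45,0.016,0,6.9,0,0,0,0.45,0.016,0,6.9,0,0,0,0.45,0.016,0,6.9,0,0,0,0.45,0.016,0,6.9,0,0,0,0.45,0.016,0,6.9,0,0,0,0.45,0.016,0,6.9,0,0,0,0.45,0.016,0,6.9,0,0,0,0.45,0.016,0,6.9,0,0,0,0.45,0.016,0,6.9,0,0,0,0.45,0.016,0,6.9,0,0,0,0.45,0.016,0,6.9,0,0,0,0.45,0.016,0,6.9])

```text
time_s: 12.27
eef_pos: [0.4768, 0.3291, 0.0456]
orientation: [0.697, 0.717, -0.0, 0.0]
force: [-1.9, -0.2, 1.4]
opening: 0.0695
grasp_force: 1.1
```

Call:
step_arm(plan=[0,0,0,0.45,0.016,0,6.9,0,0,0,0.45,0.016,0,6.9,0,0,0,0.45,0.016,0,6.9,0,0,0,0.45,0.016,0,6.9,0,0,0,0.45,0.016,0,6.9,0,0,0,0.45,0.016,0,6.9,0,0,0,0.45,0.016,0,6.9,0,0,0,0.45,0.016,0,6.9,0,0,0,0.45,0.016,0,6.9,0,0,0,0.45,0.016,0,6.9,0,0,0,0.45,0.016,0,6.9,0,0,0,0.45,0.016,0,6.9])

```text
time_s: 13.27
eef_pos: [0.5308, 0.331, 0.0456]
orientation: [0.697, 0.717, -0.0, -0.0]
force: [-2.4, 0.4, 1.6]
opening: 0.0689
grasp_force: 1.1
```

Call:
step_arm(plan=[0,0,0,0.3,0.016,0,6.9,0,0,0,0.3,0.016,0,6.9,0,0,0,0.3,0.016,0,6.9,0,0,0,0.3,0.016,0,6.9,0,0,0,0.3,0.016,0,6.9,0,0,0,0.3,0.016,0,6.9,0,0,0,0.3,0.016,0,6.9,0,0,0,0.3,0.016,0,6.9,0,0,0,0.3,0.016,0,6.9])

```text
time_s: 14.02
eef_pos: [0.5577, 0.3325, 0.0456]
orientation: [0.697, 0.717, 0.0, 0.0]
force: [-3.0, 0.6, 0.7]
opening: 0.069
grasp_force: 0.8
```

Call:
step_arm(plan=[0,0,0,0.2,0,0,6.9,0,0,0,0.2,0,0,6.9,0,0,0,0.2,0,0,6.9,0,0,0,0.2,0,0,6.9,0,0,0,0.2,0,0,6.9,0,0,0,0.2,0,0,6.9])

```text
time_s: 14.52
eef_pos: [0.5695, 0.3324, 0.0455]
orientation: [0.697, 0.717, -0.0, 0.0]
force: [-1.2, -0.1, -1.3]
opening: 0.0691
grasp_force: 0.4
```

Call:
step_arm(plan=[0,0,0,0,0,0,8.54,0,0,0,0,0,0,8.54,0,0,0,0,0,2.5,8.54,0,0,0,0,0,3.0,8.54,0,0,0,0,0,2.0,4,0,0,0,2.2,-1.6,0,0,0,0,0,2.2,-1.6,0,0,0,0,0,2.4,-1.7,0,0,0,0,0,0,0,0,0,0,0,0,0,0,-1.7,0,0,0,0,0,0,-1.0,0,0,0,0,0,0,-0.5,0])

```text
time_s: 15.52
eef_pos: [0.6362, 0.2831, 0.0865]
orientation: [0.697, 0.717, -0.001, -0.001]
force: [-0.6, 0.7, 0.1]
opening: 0.0
grasp_force: 0.0
```

```bash
python3 look.py a2; python3 - <<'E'
from station import r
from h import *
s=r.read_state(); print(s["eef_pos"],s["opening"],s["force"])
for n,(x0,y0,x1,y1),ths in (("top",(205,180,252,230),(65,75,85,95,105,115,125)),("side",(235,205,285,255),(110,130,150,170,190,205,215,225))):
    im=np.load(f"{n}_a2.npz")["im"]; up=cv2.resize(cv2.cvtColor(im[y0:y1,x0:x1],cv2.COLOR_BGR2GRAY),None,fx=4,fy=4,interpolation=cv2.INTER_CUBIC)
    for th in ths:
        for a,ce,ax,an in blobs((up>th).astype(np.uint8),2500,12000):
            uv=((ce[0]+.5)/4-.5+x0,(ce[1]+.5)/4-.5+y0)
            print(n,th,int(a),np.array(uv),np.array(ax)/4,"z.079",cast(r,n,uv,.079))
a=cv2.imread('pics/top_a2.png');b=cv2.imread('pics/side_a2.png')
cv2.imwrite('pics/m3.png',np.hstack([a[:396,100:420],b[:396,:478]]))
E
```

```text
[0.6361 0.2834 0.0871] -9.562378058220841e-05 [ 0.6968 -0.4993  0.0148]
top 65 3058 [246.6024 188.9161] [11.651  28.1714] z.079 [0.6067 0.2799]
top 75 4223 [223.4327 205.7498] [13.9077 26.5533] z.079 [0.5642 0.34  ]
top 75 8794 [213.3663 206.125 ] [20.8564 57.3163] z.079 [0.5638 0.3658]
top 85 3583 [223.4526 205.4801] [12.7345 25.0828] z.079 [0.5649 0.3399]
top 85 4806 [210.4071 218.0934] [13.6273 43.0816] z.079 [0.533  0.3736]
top 95 4509 [210.0991 218.1219] [13.0954 42.0792] z.079 [0.5329 0.3744]
top 105 4189 [209.8331 217.923 ] [12.8123 40.7711] z.079 [0.5335 0.375 ]
side 110 8737 [255.2713 247.3259] [17.2383 60.2273] z.079 [0.5605 0.4313]
side 130 4131 [272.1997 249.4187] [10.5351 39.3367] z.079 [0.5098 0.4327]
side 150 3801 [272.5563 249.6177] [10.0906 38.731 ] z.079 [0.5086 0.4334]
side 150 11174 [267.0645 214.0612] [21.4351 45.0543] z.079 [0.5637 0.2498]
side 170 3476 [273.3855 249.7807] [ 9.7337 37.8092] z.079 [0.5061 0.4338]
side 170 10168 [268.3443 214.1538] [20.4429 43.3949] z.079 [0.5595 0.2497]
side 190 5793 [263.6324 212.0566] [15.6164 38.4146] z.079 [0.577 0.24 ]
```

View pics/m3.png

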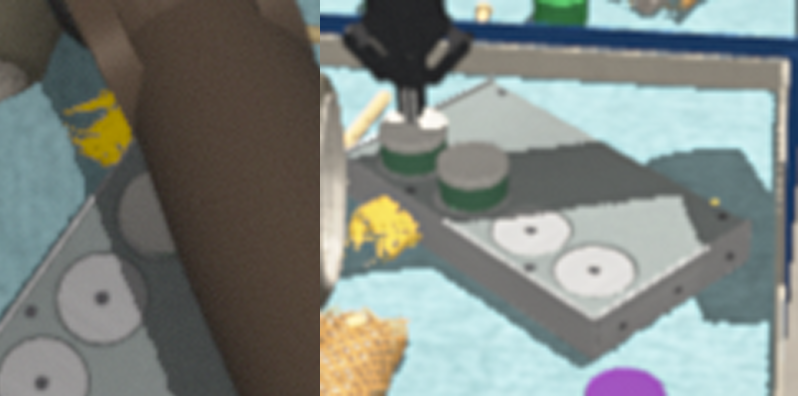

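Side view: the shut fingers are over tin_b, and tin_a stands in nest_2 at crop (472,180). Pressing tin_b.

Call:
step_arm(plan=[0,0,0,0.1,0,-0.3,0,0,0,0,0,0,-0.2,0,0,0,0,0,0,-0.17,0,0,0,0,0,0,-0.17,0,0,0,0,0,0,-0.17,0,0,0,0,0,0,-0.17,0])

```text
time_s: 16.12
eef_pos: [0.6384, 0.2836, 0.0771]
orientation: [0.697, 0.717, 0.0, 0.0]
force: [-0.7, 0.3, 2.7]
opening: -0.0003
grasp_force: 1.2
```

Call:
step_arm(plan=[0,0,0,0,0,-0.17,0])

```text
time_s: 16.2
eef_pos: [0.6384, 0.2836, 0.0755]
orientation: [0.697, 0.717, 0.0, 0.0]
force: [-0.0, 0.1, 2.9]
opening: 0.0004
grasp_force: 1.2
```

Call:
step_arm(plan=[0,0,0,0,0,-0.17,0,0,0,0,0,0,-0.17,0,0,0,0,0,0,-0.17,0])

```text
time_s: 16.45
eef_pos: [0.6384, 0.2835, 0.0701]
orientation: [0.698, 0.717, 0.0, -0.0]
force: [-0.2, 0.5, 2.0]
opening: -0.0
grasp_force: 1.3
```

Call:
step_arm(plan=[0,0,0,0,0,-0.17,0,0,0,0,0,0,-0.17,0])

```text
time_s: 16.62
eef_pos: [0.6384, 0.2835, 0.0665]
orientation: [0.697, 0.717, 0.0, 0.0]
force: [-0.2, 1.5, 2.5]
opening: -0.0002
grasp_force: 1.2
```

Call:
step_arm(plan=[0,0,0,0,0,-0.17,0,0,0,0,0,0,-0.17,0])

```text
time_s: 16.78
eef_pos: [0.6384, 0.2835, 0.0631]
orientation: [0.697, 0.717, 0.0, -0.0]
force: [-1.2, 1.4, 3.2]
opening: -0.0002
grasp_force: 1.2
```

Call:
step_arm(plan=[0,0,0,0,0,-0.15,0])

```text
time_s: 16.87
eef_pos: [0.6386, 0.2836, 0.0623]
orientation: [0.697, 0.717, 0.001, 0.0]
force: [-4.0, -0.9, 13.8]
opening: -0.0002
grasp_force: 7.2
```

Call:
step_arm(plan=[0,0,0,0,0,1.5,0,0,0,0,0,0,3.0,0,0,0,0,-3.6,0.7,0,0,0,0,0,-3.6,0.7,0,0,0,0,0,-3.6,0.7,0,0,0,0,0,-3.6,0.7,0,0,0,0,0,-3.6,0.7,0,0,0,0,0,-3.6,0.7,0,0,0,0,0,0,0,0,0])

```text
time_s: 17.62
eef_pos: [0.4165, 0.325, 0.1062]
orientation: [0.696, 0.718, -0.002, -0.001]
force: [0.4, -0.6, -0.6]
opening: -0.0001
grasp_force: 0.0
```

```bash
python3 look.py a3; python3 - <<'E'
from station import r
from h import *
s=r.read_state(); print(s["eef_pos"],s["opening"],s["force"])
for n,(x0,y0,x1,y1),ths in (("top",(205,155,275,225),(85,95,105,115,120,125,130)),("side",(225,200,290,255),(150,170,190,205,215,225))):
    im=np.load(f"{n}_a3.npz")["im"]; up=cv2.resize(cv2.cvtColor(im[y0:y1,x0:x1],cv2.COLOR_BGR2GRAY),None,fx=4,fy=4,interpolation=cv2.INTER_CUBIC)
    for th in ths:
        for a,ce,ax,an in blobs((up>th).astype(np.uint8),2500,12000):
            uv=((ce[0]+.5)/4-.5+x0,(ce[1]+.5)/4-.5+y0)
            print(n,th,int(a),np.array(uv),np.array(ax)/4,"z.079",cast(r,n,uv,.079),"z.065",cast(r,n,uv,.065))
a=cv2.imread('pics/top_a3.png');b=cv2.imread('pics/side_a3.png')
cv2.imwrite('pics/m4.png',np.hstack([a[:396,100:420],b[:396,:478]]))
E
```

```text
[0.4212 0.3255 0.1067] -0.00025314423379394727 [0.4968 0.6001 0.083 ]
top 115 8708 [228.8894 203.5292] [25.2707 27.4849] z.079 [0.5696 0.3259] z.065 [0.5716 0.3274]
top 115 8273 [245.8014 177.5125] [25.6883 25.7288] z.079 [0.6367 0.2815] z.065 [0.6395 0.2825]
top 115 5436 [264.5226 161.9536] [17.1858 35.4098] z.079 [0.6768 0.2323] z.065 [0.6801 0.2326]
top 120 8489 [228.8706 203.4977] [25.1361 26.9285] z.079 [0.5697 0.326 ] z.065 [0.5717 0.3274]
top 120 8048 [245.8049 177.611 ] [25.2157 25.4365] z.079 [0.6364 0.2815] z.065 [0.6392 0.2825]
top 120 5234 [264.6958 161.8386] [16.8966 34.8174] z.079 [0.6771 0.2318] z.065 [0.6804 0.2322]
top 120 11591 [215.8556 171.5739] [25.9984 53.3375] z.079 [0.6541 0.359 ] z.065 [0.6571 0.3609]
top 125 8273 [228.8772 203.4501] [24.9604 26.4378] z.079 [0.5698 0.3259] z.065 [0.5718 0.3274]
top 125 7863 [245.8424 177.658 ] [24.9019 25.1568] z.079 [0.6363 0.2814] z.065 [0.6391 0.2824]
top 125 4810 [264.8212 161.7563] [16.608  33.6985] z.079 [0.6773 0.2315] z.065 [0.6806 0.2318]
top 125 5644 [216.6033 162.5915] [19.8305 33.7404] z.079 [0.6778 0.3569] z.065 
[... 173 characters left out ...]
 0.2815] z.065 [0.6391 0.2824]
side 150 3821 [233.5968 247.8257] [15.7392 20.5464] z.079 [0.6222 0.4447] z.065 [0.628  0.4265]
side 150 5162 [253.6433 235.7912] [15.107 41.558] z.079 [0.5785 0.3751] z.065 [0.5835 0.3558]
side 170 3495 [233.5076 247.9639] [15.2207 19.2947] z.079 [0.6223 0.4454] z.065 [0.6281 0.4272]
side 170 5919 [253.8303 235.6147] [16.4348 42.589 ] z.079 [0.5781 0.3741] z.065 [0.5832 0.3548]
side 190 2997 [233.6104 248.1416] [14.6382 18.042 ] z.079 [0.6218 0.4462] z.065 [0.6275 0.428 ]
side 215 9341 [252.008  218.5642] [29.0145 41.3154] z.079 [0.6052 0.2837] z.065 [0.6107 0.263 ]
side 225 6593 [250.7498 224.528 ] [13.1416 46.2386] z.079 [0.6012 0.3174] z.065 [0.6066 0.2972]
```

View pics/m4.png

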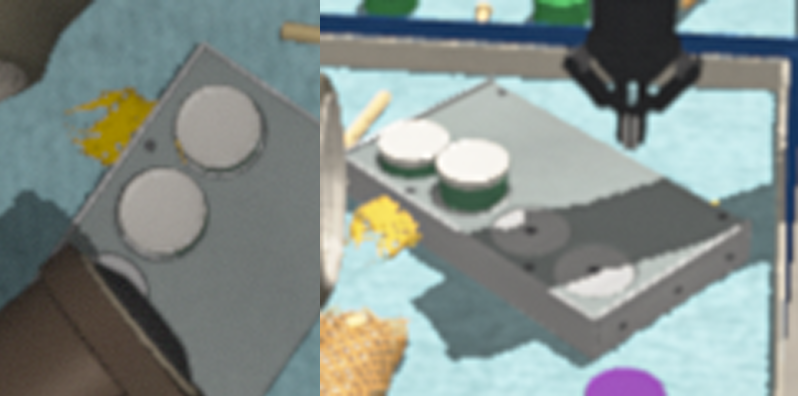

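Tin_b is sunk and 1.3 mm off centre. Tin_a looks about 4 mm short of nest_2's centre toward the near side. I'll check its tilt and height from depth.

```bash
python3 - <<'E'
from station import r
from h import *
for n,cs in (("top",((228.9,203.5),(245.8,177.6))),("side",((261.4,229.),(243.6,223.)))):
    d=np.load(f"{n}_a3.npz")["d"]; c=r.camera_info(n);K,T=np.array(c["intrinsics"]),np.array(c["T"])
    for u,v in cs:
        yy,xx=np.mgrid[:420,:560]; m=(((xx-u)/10)**2+((yy-v)/(10 if n=="top" else 4))**2<1)&(d>0)
        P=np.c_[xx[m],yy[m],np.ones(m.sum())]@np.linalg.inv(K).T*d[m][:,None]; W=P@T[:3,:3].T+T[:3,3]
        A=np.c_[W[:,:2]-W[:,:2].mean(0),np.ones(len(W))]; k,res,_,_=np.linalg.lstsq(A,W[:,2],rcond=None)
        print(n,m.sum(),"centre",W.mean(0),"slope",k[:2],"rms",np.sqrt(np.mean((W[:,2]-A@k)**2)))
E
```

```text
top 316 centre [0.5703 0.3264 0.0747] slope [-0.0011 -0.0115] rms 0.002268075800512564
top 315 centre [0.64   0.2827 0.0621] slope [-0.0146 -0.004 ] rms 0.0022284361685366203
side 123 centre [0.5642 0.3301 0.0751] slope [0.0116 0.0172] rms 0.0020981701939223247
side 123 centre [0.6326 0.2882 0.062 ] slope [-0.0058  0.0702] rms 0.0021320635697047005
```

Tin_a's lid is level and about 12.7 mm above the sunk one, so it has already dropped squarely into nest_2. Pressing it.

Call:
step_arm(plan=[0,0,0,3.0,0.1,0,0,0,0,0,3.0,0.1,0,0,0,0,0,3.0,0.1,0,0,0,0,0,3.0,0.1,0,0,0,0,0,2.7,0,0,0,0,0,0,0,0,0,0,0,0,0,0,0,-1.0,0,0,0,0,0,0,-1.0,0,0,0,0,0,0,-0.4,0,0,0,0,0,0,-0.17,0])

```text
time_s: 18.55
eef_pos: [0.5678, 0.3288, 0.0791]
orientation: [0.697, 0.717, -0.001, -0.0]
force: [-0.0, -0.2, 0.2]
opening: -0.0003
grasp_force: 0.0
```

Call:
step_arm(plan=[0,0,0,0,0,-0.17,0,0,0,0,0,0,-0.17,0,0,0,0,0,0,-0.17,0])

```text
time_s: 18.8
eef_pos: [0.5691, 0.3297, 0.0763]
orientation: [0.697, 0.717, 0.0, 0.0]
force: [-0.6, 0.5, 0.0]
opening: 0.0001
grasp_force: 0.0
```

Call:
step_arm(plan=[0,0,0,0,0,-0.17,0])

```text
time_s: 18.88
eef_pos: [0.5693, 0.3297, 0.0747]
orientation: [0.697, 0.717, 0.0, 0.0]
force: [-0.8, -0.2, 1.5]
opening: -0.0001
grasp_force: 1.2
```

Call:
step_arm(plan=[0,0,0,0,0,-0.17,0])

```text
time_s: 18.97
eef_pos: [0.5693, 0.3297, 0.0731]
orientation: [0.697, 0.717, 0.0, 0.0]
force: [-2.0, 0.6, 2.4]
opening: -0.0003
grasp_force: 1.2
```

Sinking at low force; stop is expected near 0.0625.

Call:
step_arm(plan=[0,0,0,0,0,-0.17,0,0,0,0,0,0,-0.17,0])

```text
time_s: 19.13
eef_pos: [0.5693, 0.3297, 0.0694]
orientation: [0.697, 0.717, 0.0, -0.0]
force: [-1.0, 0.8, 2.9]
opening: -0.0
grasp_force: 1.2
```

Call:
step_arm(plan=[0,0,0,0,0,-0.17,0,0,0,0,0,0,-0.17,0])

```text
time_s: 19.3
eef_pos: [0.5693, 0.3297, 0.0657]
orientation: [0.697, 0.717, 0.0, -0.0]
force: [-1.0, 1.1, 2.6]
opening: 0.0001
grasp_force: 1.2
```

Call:
step_arm(plan=[0,0,0,0,0,-0.17,0,0,0,0,0,0,-0.17,0])

```text
time_s: 19.47
eef_pos: [0.5693, 0.3297, 0.0622]
orientation: [0.697, 0.717, 0.0, -0.0]
force: [-3.3, -0.3, 17.6]
opening: 0.0001
grasp_force: 10.1
```

At the stop. I'll retreat and check both tins.

Call:
step_arm(plan=[0,0,0,0,0,1.5,0,0,0,0,0,0,3.0,0,0,0,0,0,0,3.0,0,0,0,0,-3.6,0,0,0,0,0,0,-3.6,0,0,0,0,0,0,-3.6,0,0,0,0,0,0,-3.6,0,0,0,0,0,0,-1,0,0,0,0,0,0,0,0,0,0,0,0,0,0,0,0,0])

```text
time_s: 20.3
eef_pos: [0.4157, 0.3296, 0.1375]
orientation: [0.697, 0.717, 0.001, 0.0]
force: [-0.3, -0.3, -0.0]
opening: 0.0002
grasp_force: 0.0
```

```bash
python3 look.py e; python3 - <<'E'
from station import r
from h import *
n="top"; x0,y0,x1,y1=205,155,275,225
q=np.load("top_e.npz"); im,d=q["im"],q["d"]; c=r.camera_info(n);K,T=np.array(c["intrinsics"]),np.array(c["T"])
up=cv2.resize(cv2.cvtColor(im[y0:y1,x0:x1],cv2.COLOR_BGR2GRAY),None,fx=4,fy=4,interpolation=cv2.INTER_CUBIC)
for a,ce,ax,an in blobs((up>125).astype(np.uint8),7000,9500):
    u,v=((ce[0]+.5)/4-.5+x0,(ce[1]+.5)/4-.5+y0); p=cast(r,n,(u,v),.065)
    yy,xx=np.mgrid[:420,:560]; m=((xx-u)**2+(yy-v)**2<120)&(d>0)
    W=(np.c_[xx[m],yy[m],np.ones(m.sum())]@np.linalg.inv(K).T*d[m][:,None])@T[:3,:3].T+T[:3,3]
    A=np.c_[W[:,:2]-W[:,:2].mean(0),np.ones(len(W))]
    print(u,v,p,"off nest2/3 mm",(p-[.5715,.33])*1e3,(p-[.6379,.2823])*1e3,"z,slope",np.linalg.lstsq(A,W[:,2],rcond=None)[0])
a=cv2.imread('pics/top_e.png');b=cv2.imread('pics/side_e.png')
cv2.imwrite('pics/m5.png',np.hstack([a[:396,100:420],b[:396,:478]]))
E
```

```text
229.47308731079102 204.1873893737793 [0.5698 0.3259] off nest2/3 mm [-1.6567 -4.1292] [-68.0567  43.5708] z,slope [0.0042 0.0018 0.0618]
245.838134765625 177.65545654296875 [0.6391 0.2824] off nest2/3 mm [ 67.6122 -47.6289] [1.2122 0.0711] z,slope [ 0.0026 -0.0087  0.062 ]
```

View pics/m5.png

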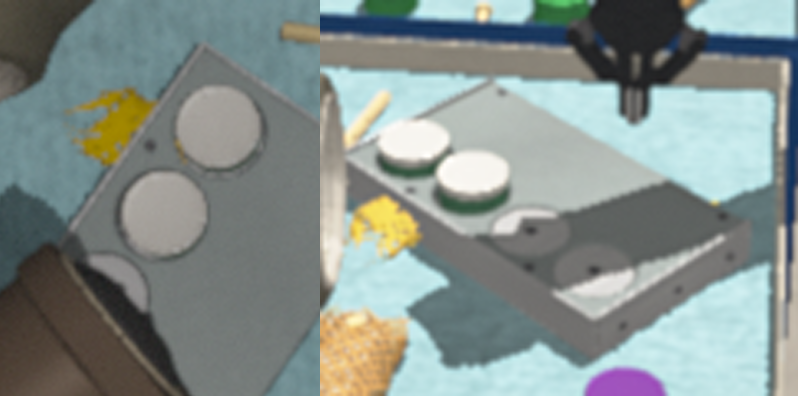

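Both lids (top view at 229.5,204.2 and 245.8,177.7) sit level and equally sunk, 4.4 mm and 1.2 mm from their nest centres, and the arm is clear. Handing in.

```bash
python3 -c "from station import r; print(r.close_job())"
```

```text
the job is handed in; nothing more can be done
None
```

Job handed in, verdict not returned: tin_a is sunk in nest_2 and tin_b in nest_3 (nest_0 and nest_1 probed packed), about 4.4 mm and 1.2 mm off centre, level and let go; the highest wrist force I read was about 28 N, and I went near no bystander.

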